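# Push-fit a stem adaptor into the air manifold and draw the collet

### The job

Fit the larger brass stem adaptor from the wooden block into the one open outlet of the air manifold: push it in gently, past the first resistance, until it is fully home and has locked, then pull back on it until the outlet's black collet has come right out and bites, and let go with the adaptor standing upright in the outlet. Never force it, neither pushing nor pulling, because the valve seat inside cracks; leave the smaller adaptor in its hole.

Things in the scene. Friction and masses are not known exactly. Their poses are not given: they have to be found in the camera images.
- adaptor: Larger of two brass stem adaptors, upright in a hole of the wooden block, 0.09 to 0.14 kg. Origin: centre of the stem's lower end (tip), z up its axis. From the tip up: round stem 16 mm across to 31 mm (its lowest 6 mm a cone that starts 10 mm wide; groove 11 mm across from 12 to 19 mm), flange 27 mm across from 31 to 34 mm (it rests on the block), hexagon to 54 mm, nipple 13 mm across to 74 mm.
- adaptor_hex (a point): Centre of the larger adaptor's hexagon, 44 mm above its tip: the place to grip. The hexagon is 22 mm across flats and 20 mm high; flats face the adaptor's own +y and -y and every 60 degrees from there. Axes as adaptor.
- small_adaptor: The smaller brass stem adaptor, to be left in its hole: stem 12 mm, flange 24 mm, hexagon 16 mm across flats and 14 mm high, nipple 10 mm across. Origin and axes as for the larger one. The two may have changed holes.
- rack: Drilled wooden storage block, fixed, 56 (x) x 150 (y) x 36 (z) mm, with three holes 18.5 mm wide and 32 mm deep in a row along its y at -50, 0 and +50 mm; the adaptors stand in the end holes, the middle one is empty. Origin: centre of its underside.
- manifold: Aluminium bar manifold, fixed to the bench, 44 (x) x 200 (y) x 36 (z) mm, three outlets on its top in a row along its y at -60, 0 and +60 mm. Two are closed by round black plugs standing at most 53 mm above the bar; the third is open (it may be any of the three). Origin: centre of its underside.
- outlet: The open outlet. Origin: centre of its port on the bar's top face, z up. A push-in fitting 30 mm across, bore 17.6 mm, is screwed in, open upwards. Its taper thread seats higher or lower: the rim of its black collet (27 mm across, bevelled mouth) stands anywhere from 35 to 42 mm above this origin, all its inside with it, and is not measured. It takes at most 30 N from the adaptor.
- outlet_port (a point): Same point as outlet. Pushing in, by depth of the stem tip below the collet's rim: sprung jaws spread from 13 to 17 mm, then rub; the check valve's spring joins at 18 mm (1.5 N, growing to 4 N); the jaws snap into the groove at 26 mm; hard stop at 28 mm. All this needs up to 13 N; only the stop gives more. An unlocked stem is pushed back up by the valve spring.
- collet (a joint): How far the fitting's black collet is drawn out upwards, in m: 0 = pushed in, 0.003 = right out, at a solid stop. It carries the jaws, so an upward pull of about 5 N on a locked adaptor draws it; stiff by friction, it stays where it was drawn. Pushing the adaptor in leaves it in.

How it is judged (in metres and radians):
On the way, in this order (a step that is already met when the one before it is completed fails the run):
1. The larger adaptor's stem is pushed deep into the open outlet, with the collet still in (horizontal distance between adaptor and outlet below 0.003 m and z of adaptor in the frame of outlet below 0.0165 m and value of joint collet below 0.001 m), for 0.05 s.
2. Pulled back, the locked adaptor has drawn the collet out and is still in the outlet (horizontal distance between adaptor and outlet below 0.003 m and z of adaptor in the frame of outlet below 0.0205 m and value of joint collet above 0.002 m), for 0.2 s.
At the end, for the whole second after the job is handed in: The larger adaptor stands upright (within 7 degrees) and at rest in the open outlet, on its axis within 3 mm, locked by the jaws (stem tip at most 20.5 mm above the bar's top face), with the collet drawn out by more than 2 mm; the smaller adaptor is in its hole, within 15 mm of where it was (all of step 2 and angle between adaptor's own z axis and vertical below 0.12 rad and linear speed of adaptor below 0.02 m/s and distance of small_adaptor from where it was at the start of the episode below 0.015 m); the robot touches nothing.
It fails at once if More than 30 N between the adaptor and the outlet (contact force between adaptor and outlet above 30 N).
It fails at once if The smaller adaptor is moved by more than 15 mm (distance of small_adaptor from where it was at the start of the episode above 0.015 m).
It also fails if it takes over 40 s, if anything falls off the work surface, if the arm or the gripper's body presses on something with over 40 N, if the wrist force passes 120 N, or if a joint passes its speed limit or range.

### The arm

A 7-joint arm with a two-finger parallel gripper is mounted at the origin on the work surface; the furniture and walls round the work are solid. World frame = base frame: x ahead of the robot, y to its left, z up, the work surface at z = 0. Lengths are in m, angles in degrees, forces in N, time in s.
With the tool pointing down it reaches from about 0.425 to 0.875 m from the base axis. Payload 8.4 kg.
Tool frame: the origin (TCP) lies on the centre line of the jaws, within the pads' length; the fingertips stand 8 mm ahead of it and the grasp point (between the pads) lies 11 mm behind it; z points along the fingers, y is the direction in which the jaws open and shut (so a half turn about z gives the same grasp; the last joint's range is limited). The gripper opens to 85 mm and grips with 20 to 120 N. Pads are 22 mm wide; open, the fingers measure 114 mm over their backs; the gripper's body (76 mm by 85 mm) begins 54 mm behind the grasp point. The pads swing forward as they close: fully open they stand 13 mm farther back than shut.
Start: joints at [-73.064, 19.091, 2.286, 83.961, -0.768, 76.965, -3.352], TCP at [0.25, 0.6, 0.239] pointing down, gripper open.
Joint ranges: [-147.57, 147.57], [-21.85, 119.76], [-74.77, 79.35], [14.55, 137.4], [-85.83, 265.84], [4.83, 119.75], [-152.11, 152.11]. Speed limits (degrees/s): [127.2, 127.2, 159.86, 159.86, 180, 180, 180].

### API

Orientations are given as a 3x3 rotation matrix whose columns are the frame's x, y, z axes.
In Python, from rig import ctrl gives the robot as it stands. The module is installed in compiled form; this text tells all that it offers.
- The arm moves only by the tool drive_tool, never from a script. Its argument "steps" is a list of rows, each a list of 5 numbers: the gripper command: -1 is shut, 1 is fully open, values between are in proportion, then the shift along the tool's x, y, z in cm, then the turn about the tool's z in rad. A call has exactly 8 rows; each row shifts and turns the commanded pose from where the row before left it, along the tool's axes as they then stand; what a row does not reach is not made up. A row lasts 1/8 s, in which the tool goes at most 62.5 mm and 10.7 degrees, less where a joint would pass 70% of its speed; a pose out of reach is approached as far as the arm can. A call with a gripper value outside its range is refused whole. The fingers move at their own pace and stop on an object; the grip force is fixed at half the most. Time passes only in rows, so rows that do not move let the fingers close, or fill a call up. It gives the time, the measured TCP pose, the force and the opening at its end, in the units of the state.
- ctrl.get_state(): the state, without advancing time (a new reading comes with each control period).
- ctrl.snapshot(name): name is "scene" or "side" or "wrist"; returns the picture (420x560x3 uint8, red, green, blue); there is no depth.
- ctrl.camera_params(name): a dict with "fovy" (degrees; the focal length in pixels is half the picture's height over the tangent of half this angle, whatever the lens; pixels are square), "cx", "cy" (the principal point, pixels), "rvec" (rotation vector, rad) and "tvec" (3), from world to camera coordinates, as OpenCV has them; the wrist camera has in their place "mount" (4x4, takes a point from camera to tool coordinates, whose origin is the TCP and whose axes are the flange's). Camera axes: x right, y down, z forward; pixel columns grow to the right and rows downward; lengths in m; the calibration is good to about 2 mm. A picture is of the moment at which its call begins: read the wrist's pose just before it. camera_params takes no time and is no camera call.
- ctrl.finish_job(): hands the job in, once; it reports no verdict.
Trained networks look in the newest picture that a camera, given by its name, has taken for a name from the list of things; names that differ only in an ending like _2 or _b are one class to them, and where a whole thing is asked for, a point or a joint stands for the part that bears it (a point fixed in the world has none). Each returns a list of dicts, best first, with "confidence" (0 to 1); they miss things now and then, are a little off and sometimes report something else, mostly with a low value. They report only what shows in the picture. A call takes as long as a camera call.
- ctrl.find_in(camera, target): "centre" ([column, row] in pixels, amid what is visible of it).
- ctrl.cut_out(camera, target): "region" (420x560 bool, what is visible of it) and "centre" ([column, row] in pixels, amid what is visible of it).
The state is a dict: "time": time; "joint_pos": joint angles; "joint_velocities": joint speeds; "tau": joint torques, N m; "eef_pos": TCP position; "tool_rot": TCP orientation; "ft_force": force on the tool from outside, world axes, zero at the start; "moment": the same for the moment, N m; "gripper_width": finger opening in m.
Only numpy, scipy, OpenCV 4.12 (cv2) and the standard library are available. Lean on these libraries where they do the work, as an engineer would, in place of code of your own. Each camera call takes 0.05 s, during which the arm holds its last target.

## Working session

There is one attempt and no reset: what is moved stays moved. The work goes in short steps, Python scripts to look and compute and a tool call to move; the robot and the scene stay as the last step left them, time stands still between calls to the robot, and variables do not carry over. Pictures are saved under pics/ and viewed, and the job is handed in when it is done.

Besides the shell and the picture viewer there is one more tool, called after ">>>" as name(argument=value, ...) on one line, values as JSON. drive_tool: Moves the arm, as the interface text tells. Its arguments: {"type":"object","properties":{"steps":{"type":"array","items":{"type":"array","items":{"type":"number"}}}},"required":["steps"]}

```bash
mkdir -p pics; cat > h.py <<'E'
import numpy as np, cv2
from rig import ctrl
def K(p): 
    f=210/np.tan(np.radians(p['fovy'])/2); return np.array([[f,0,p['cx']],[0,f,p['cy']],[0,0,1.]])
def ray(cam,px,st=None):
    p=ctrl.camera_params(cam); k=K(p)
    d=np.linalg.inv(k)@np.array([px[0],px[1],1.])
    if 'rvec' in p:
        R=cv2.Rodrigues(np.array(p['rvec'],float))[0]; t=np.array(p['tvec'],float).ravel()
        return -R.T@t, R.T@d
    st=st or ctrl.get_state(); M=np.array(p['mount']); Rt=np.array(st['tool_rot']).reshape(3,3)
    return np.array(st['eef_pos'])+Rt@M[:3,3], Rt@M[:3,:3]@d
def onz(cam,px,z,st=None):
    o,d=ray(cam,px,st); return o+d*(z-o[2])/d[2]
def proj(cam,P,st=None):
    p=ctrl.camera_params(cam); k=K(p); P=np.atleast_2d(P)
    if 'rvec' in p:
        R=cv2.Rodrigues(np.array(p['rvec'],float))[0]; t=np.array(p['tvec'],float).ravel(); c=P@R.T+t
    else:
        st=st or ctrl.get_state(); M=np.array(p['mount']); Rt=np.array(st['tool_rot']).reshape(3,3)
        c=((P-np.array(st['eef_pos']))@Rt-M[:3,3])@M[:3,:3]
    u=c@k.T; return u[:,:2]/u[:,2:]
def save(cam,name):
    im=ctrl.snapshot(cam); cv2.imwrite('pics/'+name,im[:,:,::-1]); return im
E
python3 - <<'E'
from h import *
st=ctrl.get_state(); print({k:np.round(v,4).tolist() for k,v in st.items()})
for c in ['scene','side','wrist']:
    save(c,c+'0.png'); p=ctrl.camera_params(c); print(c,p['fovy'],p['cx'],p['cy'], ray(c,(280,210),st) )
print(ctrl.camera_params('wrist'), ctrl.camera_params('scene').keys())
for c in ['scene','side']:
  for t in ['adaptor','small_adaptor','rack','manifold','outlet','collet']:
    print(c,t,[(np.round(r['centre'],1).tolist(),round(r['confidence'],2)) for r in ctrl.find_in(c,t)[:3]])
print(ctrl.get_state()['time'])
E
```

```text
{'time': 0.0, 'joint_pos': [-73.0653, 19.1325, 2.2828, 84.0111, -0.7682, 76.9667, -3.349], 'joint_velocities': [0.0311, -0.1326, 0.1502, -0.0142, 0.002, -0.06, 0.0418], 'tau': [-0.0002, -65.8551, 1.3653, -40.557, 0.0167, 0.0127, 0.0], 'eef_pos': [0.2498, 0.5996, 0.2384], 'tool_rot': [[-0.9231, 0.3845, -0.0005], [0.3845, 0.9231, -0.0016], [-0.0001, -0.0017, -1.0]], 'ft_force': [-0.7375, 0.2745, 0.6634], 'moment': [0.0586, 0.0022, 0.0086], 'gripper_width': 0.0851}
scene 52.98908517208727 279.8617814616095 215.9516474071624 (array([-0.11662948,  0.594183  ,  0.42524598]), array([ 0.66279339, -0.63276709, -0.40063751]))
side 50.336563677107485 277.41510386653414 208.44150720771145 (array([ 0.36059414, -0.64477532,  0.51819468]), array([ 0.14960128,  0.83879332, -0.52353685]))
wrist 71.92029110955771 278.3912902985933 215.84904632998803 (array([0.17459984, 0.63054285, 0.37158537]), array([ 0.27959613, -0.11219602, -0.95377002]))
{'fovy': 71.92029110955771, 'cx': 278.3912902985933, 'cy': 215.84904632998803, 'mount': array([[ 1.06944295e-03, -9.47316007e-01, -3.20298671e-01,
         8.13250776e-02],
       [ 9.99999360e-01,  1.13157930e-03, -7.87054035e-06,
        -5.68213908e-04],
       [ 3.69899236e-04, -3.20298457e-01,  9.47316611e-01,
        -1.33180407e-01],
       [ 0.00000000e+00,  0.00000000e+00,  0.00000000e+00,
         1.00000000e+00]])} dict_keys(['fovy', 'cx', 'cy', 'rvec', 'tvec'])
scene adaptor [([246.3, 240.9], 0.59)]
scene small_adaptor [([198.3, 257.5], 0.46)]
scene rack [([216.8, 264.5], 0.76)]
scene manifold [([324.3, 223.7], 0.83)]
scene outlet [([307.9, 208.3], 0.48)]
scene collet [([308.8, 202.2], 0.65), ([244.6, 241.4], 0.59)]
side adaptor [([249.9, 199.6], 0.47)]
side small_adaptor [([255.9, 183.2], 0.62)]
side rack [([252.0, 210.9], 0.62)]
side manifold []
side outlet [([270.7, 247.8], 0.85)]
side collet [([267.1, 242.3], 0.67), ([253.4, 209.7], 0.32)]
0.75
```

```bash
python3 - <<'E'
import cv2
a=cv2.imread('pics/scene0.png')[150:330,130:410]; cv2.imwrite('pics/s_z.png',cv2.resize(a,None,fx=2.8,fy=2.8,interpolation=cv2.INTER_CUBIC))
a=cv2.imread('pics/side0.png')[120:300,180:360]; cv2.imwrite('pics/d_z.png',cv2.resize(a,None,fx=3.3,fy=3.3,interpolation=cv2.INTER_CUBIC))
E
```

```text
(no output)
```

View pics/scene0.png

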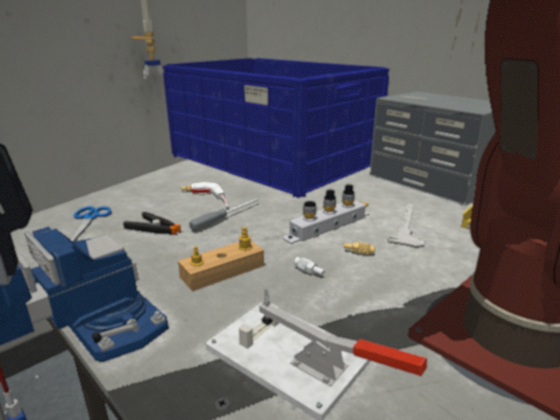

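View pics/side0.png

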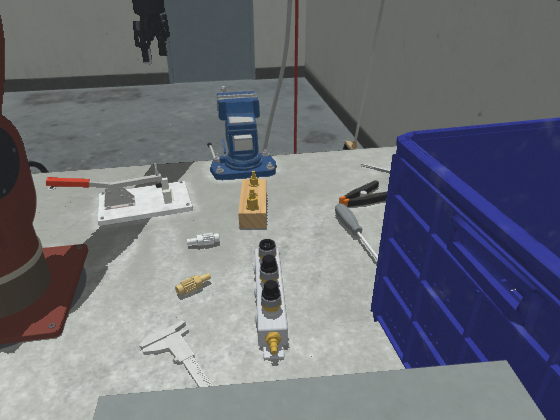

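View pics/wrist0.png

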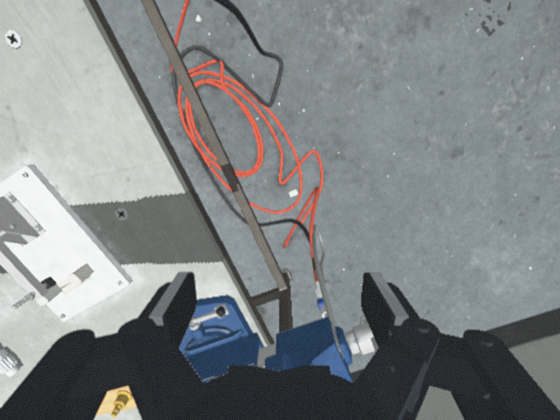

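```bash
echo
```

```text
(no output)
```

View pics/s_z.png

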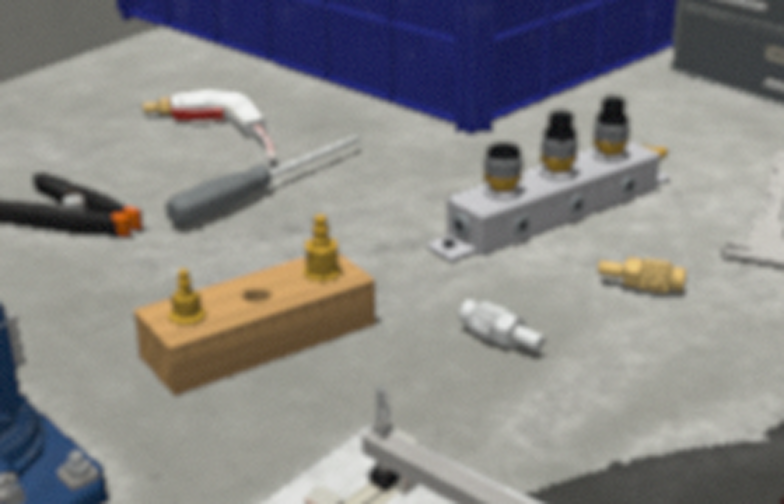

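View pics/d_z.png

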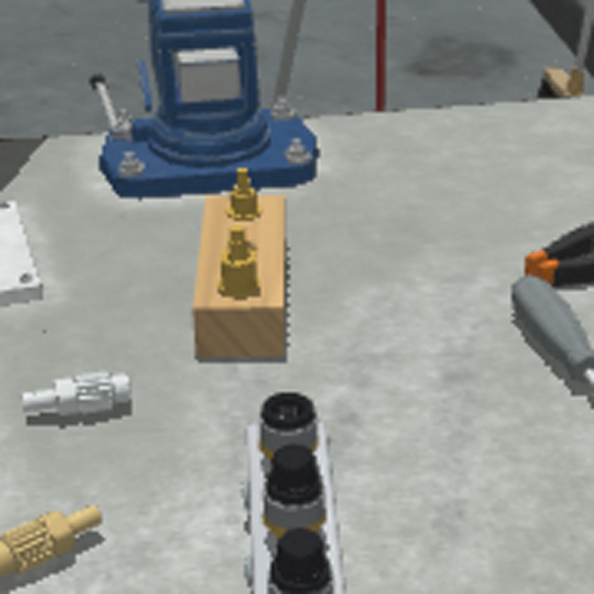

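```bash
cat >> h.py <<'E'
def tri(a,b,sa='scene',sb='side'):
    o1,d1=ray(sa,a); o2,d2=ray(sb,b); d1/=np.linalg.norm(d1); d2/=np.linalg.norm(d2)
    s=np.linalg.lstsq(np.c_[d1,-d2],o2-o1,rcond=None)[0]; p,q=o1+s[0]*d1,o2+s[1]*d2
    return (p+q)/2, np.linalg.norm(p-q)
E
python3 - <<'E'
from h import *
S=lambda x,y:(130+x/2.8,150+y/2.8); D=lambda x,y:(180+x/3.3,120+y/3.3)
for n,a,b in [('adtop',(320,217),(237,230)),('smalltop',(184,271),(242,171)),('collet',(503,151),(288,413))]:
    print(n,tri(S(*a),D(*b)))
print('hex z=.049',onz('scene',S(322,258),.049),onz('side',D(239,272),.049))
print('rim z=.076', onz('scene',S(503,151),.0745),onz('side',D(288,413),.0745))
for c in ['scene','side']:
  for n,z,pts in [('rack top z .036',.036,{'scene':[S(136,316),S(180,347),S(375,283),S(334,257)],'side':[D(194,306),D(286,306),D(285,197),D(206,197)]})]:
    print(c,n,[np.round(onz(c,p,z),4).tolist() for p in pts[c]])
E
```

```text
adtop (array([0.44459697, 0.1505611 , 0.07736162]), np.float64(0.001543851013512967))
smalltop (array([0.45975414, 0.24935513, 0.06762172]), np.float64(0.0011207624238255525))
collet (array([ 0.44801049, -0.03473181,  0.07047292]), np.float64(0.001798468310121201))
hex z=.049 [0.44161549 0.15324258 0.049     ] [0.44392214 0.14640269 0.049     ]
rim z=.076 [ 0.44309406 -0.02823193  0.0745    ] [ 0.44646596 -0.04122859  0.0745    ]
scene rack top z .036 [[0.4821, 0.2745, 0.036], [0.4312, 0.2746, 0.036], [0.4084, 0.135, 0.036], [0.4562, 0.131, 0.036]]
side rack top z .036 [[0.4137, 0.1322, 0.036], [0.4697, 0.1221, 0.036], [0.4909, 0.2654, 0.036], [0.4362, 0.2753, 0.036]]
```

```bash
cat >> h.py <<'E'
def plan(pos,turn,grip,n=8,npos=None):
    st=ctrl.get_state(); R=np.array(st['tool_rot']).reshape(3,3); p=np.array(st['eef_pos'])
    d=(np.array(pos)-p)/n; out=[]; r=round(turn/n,3)
    for i in range(n):
        l=R.T@d*100; out.append([grip]+np.round(l,2).tolist()+[r])
        c,s=np.cos(r),np.sin(r); R=R@np.array([[c,-s,0],[s,c,0],[0,0,1]])
    for o in out: print(o)
    print('final R y',R[:,1])
E
python3 - <<'E'
from h import *
S=lambda x,y:(130+x/2.8,150+y/2.8); D=lambda x,y:(180+x/3.3,120+y/3.3)
for n,a,b in [('p1',(561,118),(294,455)),('p2',(613,103),(300,540))]:
    print(n,tri(S(*a),D(*b)))
plan([.445,.15,.21],1.33,1)
E
```

```text
p1 (array([ 0.44089708, -0.09202951,  0.08591908]), np.float64(0.0023767210147603666))
p2 (array([ 0.43450744, -0.151043  ,  0.08482898]), np.float64(0.0016697663598301937))
[1, -4.41, -4.25, 0.37, 0.166]
[1, -5.06, -3.47, 0.37, 0.166]
[1, -5.56, -2.58, 0.37, 0.166]
[1, -5.91, -1.63, 0.37, 0.166]
[1, -6.1, -0.63, 0.37, 0.166]
[1, -6.12, 0.39, 0.37, 0.166]
[1, -5.97, 1.39, 0.37, 0.166]
[1, -5.66, 2.36, 0.37, 0.166]
final R y [ 9.88475577e-01 -1.51380429e-01 -6.49089508e-06]
```

```bash
python3 - <<'E'
from h import *
print(tri((62,235),(240,97)), tri((30,240),(258,97)),onz('scene',(165,320),0),onz('side',(275,165),0))
E
```

```text
(array([0.45404181, 0.45786751, 0.17041116]), np.float64(0.006996893347216227)) (array([0.50276401, 0.48777337, 0.15681278]), np.float64(0.01028114305334091)) [0.39874548 0.35386146 0.        ] [0.53570274 0.41204092 0.        ]
```

>>> drive_tool(steps=[[1,-4.41,-4.25,0,0.166],[1,-5.06,-3.47,0,0.166],[1,-5.56,-2.58,0,0.166],[1,-5.91,-1.63,0.37,0.166],[1,-6.1,-0.63,0.5,0.166],[1,-6.12,0.39,0.5,0.166],[1,-5.97,1.39,0.5,0.166],[1,-5.66,2.36,0.5,0.166]])

```text
time: 1.75
eef_pos: [0.4457, 0.1481, 0.2159]
tool_rot: [[0.157, 0.988, 0.001], [0.988, -0.157, 0.001], [0.001, 0.001, -1.0]]
ft_force: [0.7, 0.1, -0.1]
gripper_width: 0.0852
```

```bash
python3 - <<'E'
from h import *
st=ctrl.get_state(); print(np.round(st['eef_pos'],4),np.round(st['joint_velocities'],2),np.round(st['joint_pos'],1))
im=save('wrist','wrist1.png')
print(proj('wrist',[[.445,.15,.049],[.445,.15,.079]],st))
for t in ['adaptor','small_adaptor','outlet']:
  print(t,[(np.round(r['centre'],1).tolist(),round(r['confidence'],2)) for r in ctrl.find_in('wrist',t)[:3]])
E
```

```text
[0.4457 0.1481 0.2159] [ 30.09   1.74  30.21   2.59   0.69  -5.05 -15.86] [-50.   -2.5  25.8 111.1   1.1  71.1 -33.6]
[[276.39612558 196.90110418]
 [276.25664639 204.81666551]]
adaptor []
small_adaptor [([273.6, 92.3], 0.78)]
outlet [([296.9, 333.6], 0.8)]
```

View pics/wrist1.png

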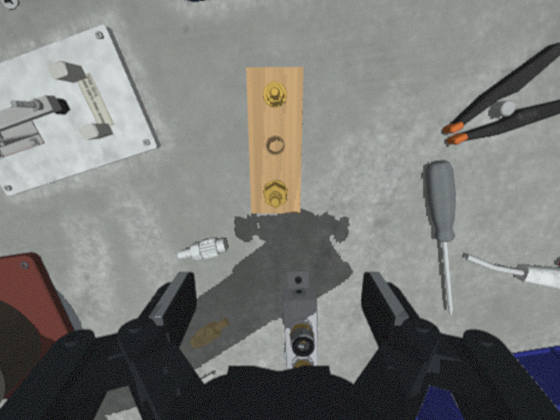

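```bash
python3 - <<'E'
from h import *
a=cv2.imread('pics/wrist1.png')
z=np.hstack([cv2.resize(a[165:225,245:305],(480,480),interpolation=cv2.INTER_CUBIC)[:, :400],cv2.resize(a[320:370,277:327],(400,400),interpolation=cv2.INTER_CUBIC).copy() if 0 else cv2.resize(a[315:375,272:332],(480,480),interpolation=cv2.INTER_CUBIC)[:,:400]])
cv2.imwrite('pics/z1.png',z)
st=ctrl.get_state(); print(np.round(st['eef_pos'],4),np.round(st['joint_velocities'],2),np.round(st['joint_pos'],1),st['time'])
E
```

```text
[0.4454 0.149  0.2158] [-1.56  0.44 -2.45 -0.26 -0.55  0.11  0.12] [-50.1  -2.4  25.7 111.    1.1  71.1 -33.6] 1.95
```

View pics/z1.png

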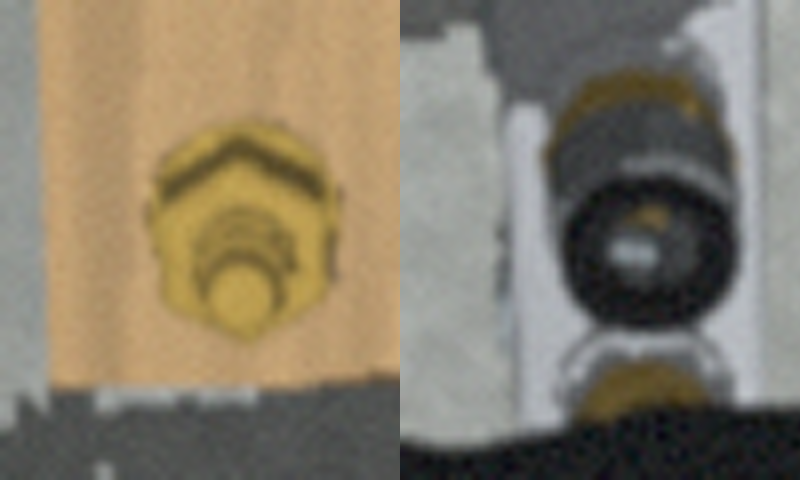

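```bash
python3 - <<'E'
from h import *
st=ctrl.get_state(); print(np.round(st['eef_pos'],4),np.round(st['joint_velocities'],2))
a=save('wrist','wrist2.png')[:,:,::-1]
z=np.hstack([cv2.resize(a[165:225,245:295],(500,600),interpolation=cv2.INTER_CUBIC)[:,:400],cv2.resize(a[315:375,282:322],(400,600),interpolation=cv2.INTER_CUBIC)])
cv2.imwrite('pics/z2.png',z)
for n,px,zz in [('nip',(275,201.2),.079),('hex',(275.9,195),.059),('rim',(303.2,346.2),.0745)]: print(n,onz('wrist',px,zz,st))
E
```

```text
[0.4454 0.149  0.2158] [-1.56  0.44 -2.45 -0.26 -0.55  0.11  0.12]
nip [0.4439855 0.1546456 0.079    ]
hex [0.44486999 0.15553701 0.059     ]
rim [ 0.44886438 -0.02694665  0.0745    ]
```

View pics/z2.png

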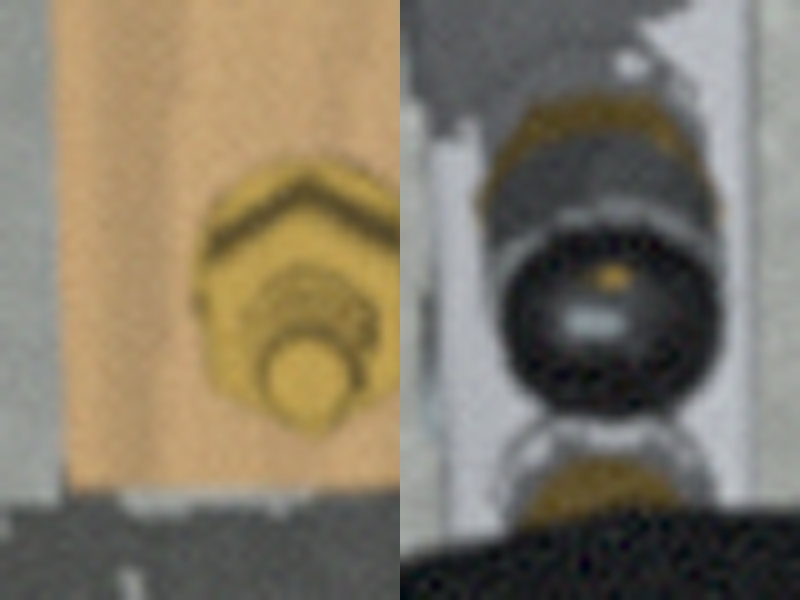

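>>> drive_tool(steps=[[1,-1.31,0.02,0.77,-0.007],[1,-1.31,0.02,0.77,-0.007],[1,-1.31,0.02,0.77,-0.007],[1,-1.31,0.02,0.77,-0.007],[1,-1.31,0.03,0.77,-0.006],[1,-1.31,0.03,0.75,-0.006],[1,0,0,0,0],[1,0,0,0,0]])

```text
time: 3.0
eef_pos: [0.4361, 0.0723, 0.1698]
tool_rot: [[0.112, 0.994, 0.0], [0.994, -0.112, 0.0], [0.0, 0.0, -1.0]]
ft_force: [-0.8, 0.4, -0.9]
gripper_width: 0.0852
```

```bash
python3 - <<'E'
from h import *
st=ctrl.get_state(); print(np.round(st['eef_pos'],4),np.round(st['joint_velocities'],2),np.round(st['tool_rot'],4).tolist(),st['time'])
a=save('wrist','wrist3.png')[:,:,::-1]
print(proj('wrist',[[.444,.152,.079],[.444,.152,.059]],st))
c=proj('wrist',[[.444,.152,.07]],st)[0].astype(int); x0,y0=c-30; print(x0,y0)
cv2.imwrite('pics/z3.png',cv2.resize(a[y0:y0+60,x0:x0+60],(600,600),interpolation=cv2.INTER_CUBIC))
E
```

```text
[0.4361 0.0723 0.1698] [-0.19 -0.03 -0.42 -0.28  0.08  0.11 -0.11] [[0.1117, 0.9937, 0.0003], [0.9937, -0.1117, 0.0002], [0.0003, 0.0003, -1.0]] 3.0
[[275.76557163 119.93768373]
 [275.9401268  119.80353717]]
245 89
```

View pics/z3.png

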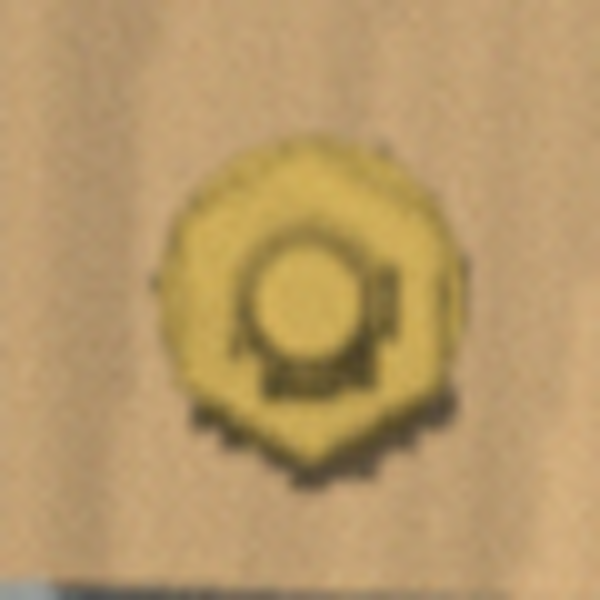

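View pics/wrist3.png

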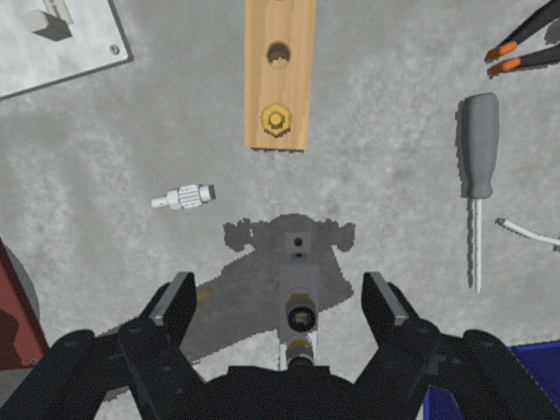

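>>> drive_tool(steps=[[1,2.02,-0.03,1.2,0],[1,2.02,-0.03,1.2,0],[1,2.02,-0.03,1.2,0],[1,2.0,-0.04,1.2,0],[1,0,0,2.0,0],[1,0,0,2.0,0],[1,0,0,2.0,0],[1,0,0,1.1,0]])

```text
time: 4.05
eef_pos: [0.4431, 0.1526, 0.0491]
tool_rot: [[0.111, 0.994, -0.001], [0.994, -0.111, -0.001], [-0.001, -0.001, -1.0]]
ft_force: [-0.4, -0.3, 0.5]
gripper_width: 0.0854
```

```bash
python3 - <<'E'
from h import *
st=ctrl.get_state(); print(np.round(st['eef_pos'],4),np.round(st['ft_force'],2))
a=save('wrist','wrist4.png')
a=save('side','side4.png')[:,:,::-1][140:240,190:320]; cv2.imwrite('pics/side4z.png',cv2.resize(a,None,fx=5,fy=5,interpolation=cv2.INTER_CUBIC))
E
```

```text
[0.4431 0.1526 0.0491] [-0.39 -0.26  0.46]
```

View pics/wrist4.png

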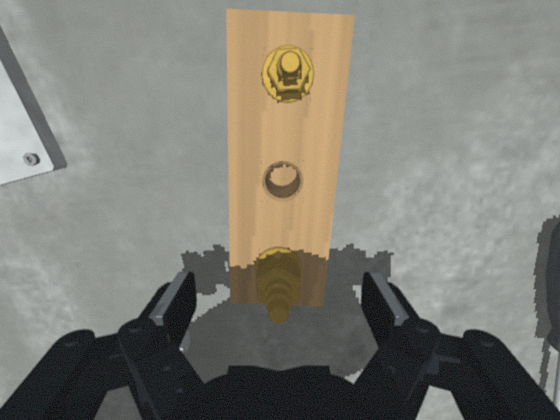

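View pics/side4z.png

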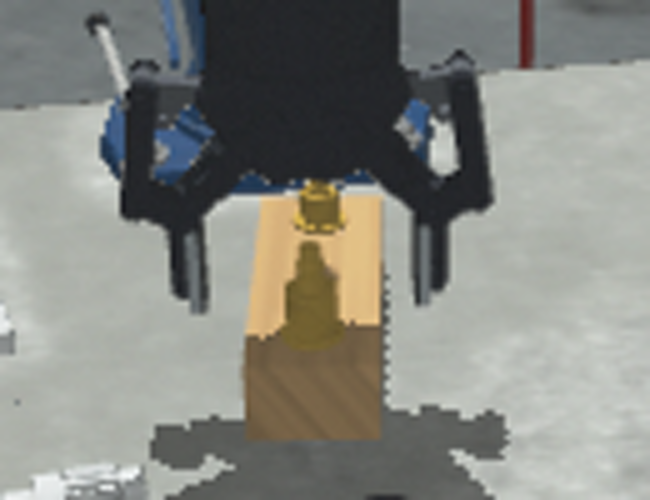

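>>> drive_tool(steps=[[-1,0,0,0,0],[-1,0,0,0,0],[-1,0,0,0,0],[-1,0,0,0,0],[-1,0,0,0,0],[-1,0,0,0,0],[-1,0,0,0,0],[-1,0,0,0,0]])

```text
time: 5.15
eef_pos: [0.444, 0.1523, 0.0512]
tool_rot: [[0.112, 0.994, 0.001], [0.994, -0.112, 0.001], [0.001, 0.001, -1.0]]
ft_force: [-1.8, -0.8, 5.6]
gripper_width: 0.0205
```

```bash
python3 - <<'E'
from h import *
st=ctrl.get_state(); print(np.round(st['eef_pos'],4),np.round(st['ft_force'],2),np.round(st['moment'],3),st['gripper_width'])
a=save('side','side5.png')[:,:,::-1][140:240,190:320]; cv2.imwrite('pics/side5z.png',cv2.resize(a,None,fx=5,fy=5,interpolation=cv2.INTER_CUBIC))
E
```

```text
[0.444  0.1523 0.0512] [-1.76 -0.81  5.64] [-0.059  0.295 -0.021] 0.020508838856835663
```

View pics/side5z.png

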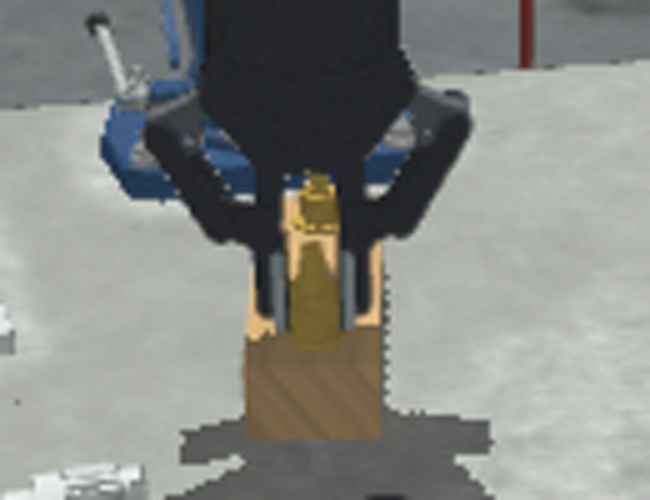

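>>> drive_tool(steps=[[-1,0,0,-2.5,0],[-1,0,0,-4.5,0],[-1,-4.24,0.4,-3.5,0],[-1,-5.5,0.54,-1.6,0],[-1,-5.5,0.54,0,0],[-1,-5.5,0.54,0,0],[-1,-4.0,0.4,0,0],[-1,-1.46,0.16,0,0]])

```text
time: 6.2
eef_pos: [0.4394, -0.1138, 0.1718]
tool_rot: [[0.116, 0.993, 0.0], [0.993, -0.116, 0.0], [0.0, 0.0, -1.0]]
ft_force: [0.3, 0.7, -1.5]
gripper_width: 0.0204
```

>>> drive_tool(steps=[[-1,0,0,0,0],[-1,0,0,0,0],[-1,0,0,0,0],[-1,0,0,0,0],[-1,0,0,0,0],[-1,0,0,0,0],[-1,0,0,0,0],[-1,0,0,0,0]])

```text
time: 7.2
eef_pos: [0.44, -0.1111, 0.1716]
tool_rot: [[0.112, 0.994, -0.0], [0.994, -0.112, -0.0], [-0.0, -0.0, -1.0]]
ft_force: [0.2, 1.0, -1.4]
gripper_width: 0.0204
```

```bash
python3 - <<'E'
from h import *
st=ctrl.get_state(); print(np.round(st['eef_pos'],4),np.round(st['ft_force'],2),np.round(st['moment'],3),st['gripper_width'],np.round(st['tool_rot'],4).tolist(),st['time'])
a=save('wrist','wrist6.png')[:,:,::-1]
x0,y0=245,89
cv2.imwrite('pics/z6.png',cv2.resize(a[y0:y0+60,x0:x0+60],(600,600),interpolation=cv2.INTER_CUBIC))
save('scene','scene6.png');
save('side','side6.png');
E
```

```text
[ 0.44   -0.1111  0.1716] [ 0.23  1.03 -1.37] [-0.046 -0.004  0.041] 0.020424635859460243 [[0.1119, 0.9937, -0.0001], [0.9937, -0.1119, -0.0], [-0.0, -0.0, -1.0]] 7.2
```

View pics/wrist6.png

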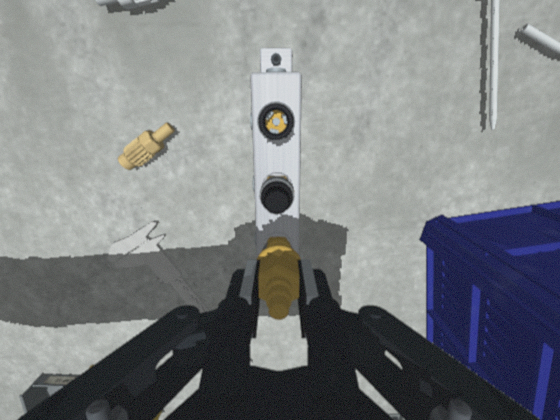

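View pics/z6.png

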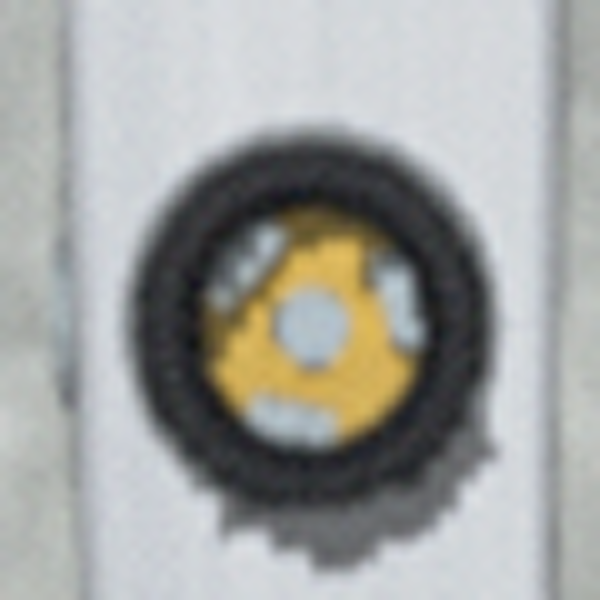

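```bash
python3 - <<'E'
from h import *
st=ctrl.get_state(); print(st['time'])
a=cv2.imread('pics/wrist6.png')
g=cv2.cvtColor(a,cv2.COLOR_BGR2GRAY)
roi=cv2.resize(g[89:149,245:305],None,fx=10,fy=10,interpolation=cv2.INTER_CUBIC)
m=(roi<100).astype(np.uint8)
n,l,s,c=cv2.connectedComponentsWithStats(m)
i=1+np.argmax(s[1:,4]); cs,_=cv2.findContours((l==i).astype(np.uint8),cv2.RETR_CCOMP,cv2.CHAIN_APPROX_NONE)
for q in cs:
    if len(q)>300: print(cv2.fitEllipse(q), cv2.contourArea(q))
R=np.array(st['tool_rot']).reshape(3,3)
for rim in [(313,320.5),(314,322)]:
  for zr in [.071,.0745,.078]:
    r=onz('wrist',(245+rim[0]/10,89+rim[1]/10),zr,st)
    st0=dict(st); st0['eef_pos']=[.4361,.0723,.1698]
    n=onz('wrist',(275.5,119.2),.079,st0)
    print(rim,zr,np.round(r,4),np.round(n,4), 'TCP dest', np.round(np.array([.4440,.1523])+ (r-n)[:2],4))
E
```

```text
7.35
((311.7232666015625, 330.4278259277344), (354.9274597167969, 379.8684997558594), 173.0567169189453) 105659.0
((315.7039489746094, 335.6347961425781), (209.8382110595703, 223.1046600341797), 3.4483630657196045) 36498.0
(313, 320.5) 0.071 [ 0.4481 -0.0323  0.071 ] [0.4438 0.1526 0.079 ] TCP dest [ 0.4483 -0.0325]
(313, 320.5) 0.0745 [ 0.4481 -0.0322  0.0745] [0.4438 0.1526 0.079 ] TCP dest [ 0.4483 -0.0325]
(313, 320.5) 0.078 [ 0.4482 -0.0322  0.078 ] [0.4438 0.1526 0.079 ] TCP dest [ 0.4483 -0.0325]
(314, 322) 0.071 [ 0.4482 -0.0324  0.071 ] [0.4438 0.1526 0.079 ] TCP dest [ 0.4483 -0.0326]
(314, 322) 0.0745 [ 0.4482 -0.0324  0.0745] [0.4438 0.1526 0.079 ] TCP dest [ 0.4483 -0.0326]
(314, 322) 0.078 [ 0.4482 -0.0323  0.078 ] [0.4438 0.1526 0.079 ] TCP dest [ 0.4484 -0.0326]
```

```bash
python3 - <<'E'
import cv2
a=cv2.imread('pics/scene6.png')[120:260,230:400]; cv2.imwrite('pics/s6z.png',cv2.resize(a,None,fx=4,fy=4,interpolation=cv2.INTER_CUBIC))
E
```

```text
(no output)
```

View pics/s6z.png

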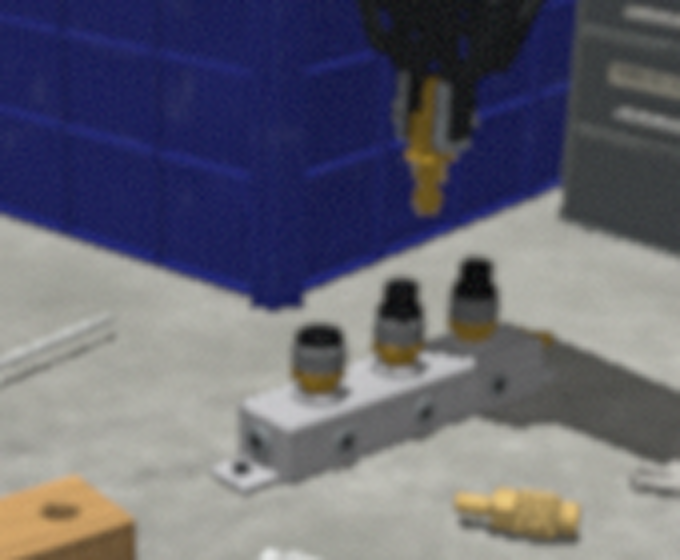

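>>> drive_tool(steps=[[-1,1.6,-0.01,0.3,0],[-1,2.2,-0.01,0.7,0],[-1,2.2,-0.02,0.8,0],[-1,1.3,-0.01,0.8,0],[-1,0.6,0,0.8,0],[-1,0,0,0.8,0],[-1,0,0,0,0],[-1,0,0,0,0]])

```text
time: 8.35
eef_pos: [0.4484, -0.0331, 0.1298]
tool_rot: [[0.113, 0.994, 0.0], [0.994, -0.113, -0.0], [-0.0, 0.0, -1.0]]
ft_force: [0.6, 0.1, -1.5]
gripper_width: 0.0204
```

```bash
cat > s.py <<'E'
from h import *
def show(tag,D=np.array([.4483,-.0326])):
    st=ctrl.get_state(); R=np.array(st['tool_rot']).reshape(3,3); p=np.array(st['eef_pos'])
    e=np.r_[D-p[:2],0]; print(tag,np.round(p,4),'F',np.round(st['ft_force'],2),'M',np.round(st['moment'],3),'v',np.abs(st['joint_velocities']).max().round(2),'corr tool xy cm',np.round(R.T@e*100,2),'tipz-out',round((p[2]-.0462-.036)*1000,1),'t',st['time'])
E
python3 - <<'E'
from s import *
show('a')
b=save('side','side7.png')[:,:,::-1][140:290,200:340]; c=save('scene','scene7.png')[:,:,::-1][130:280,240:380]
cv2.imwrite('pics/7z.png',np.hstack([cv2.resize(x,(400,428),interpolation=cv2.INTER_CUBIC) for x in (b,c)]))
E
```

```text
a [ 0.4484 -0.0331  0.1298] F [ 0.6   0.14 -1.51] M [-0.002 -0.042  0.051] v 0.28 corr tool xy cm [ 0.05 -0.02 -0.  ] tipz-out 47.6 t 8.35
```

View pics/7z.png

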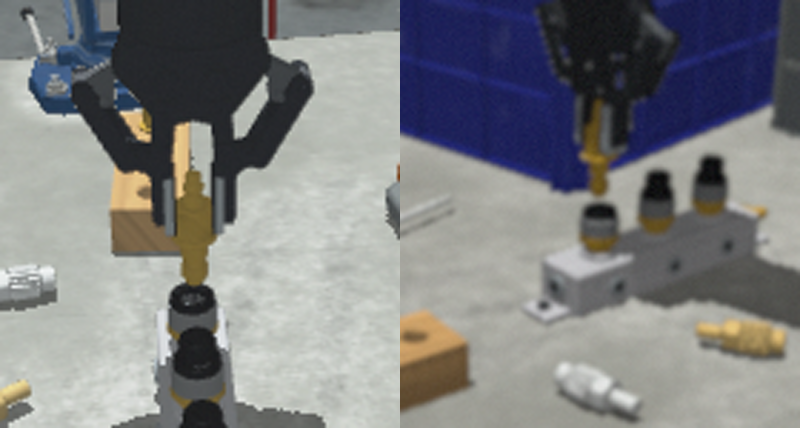

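>>> drive_tool(steps=[[-1,0.05,-0.02,0.3,0],[-1,0,0,0.3,0],[-1,0,0,0.3,0],[-1,0,0,0.2,0],[-1,0,0,0.2,0],[-1,0,0,0.2,0],[-1,0,0,0.15,0],[-1,0,0,0,0]])

```text
time: 9.45
eef_pos: [0.4478, -0.0322, 0.1128]
tool_rot: [[0.112, 0.994, -0.001], [0.994, -0.112, -0.0], [-0.0, -0.001, -1.0]]
ft_force: [-0.3, -0.4, -2.4]
gripper_width: 0.0204
```

```bash
python3 - <<'E'
from s import *
show('b')
E
```

```text
b [ 0.4478 -0.0322  0.1128] F [-0.28 -0.41 -2.43] M [-0.259  0.45   0.054] v 0.1 corr tool xy cm [-0.03  0.06 -0.  ] tipz-out 30.6 t 9.45
```

```bash
python3 - <<'E'
from s import *
b=save('side','side8.png')[:,:,::-1][140:290,200:340]; show('b1'); c=save('scene','scene8.png')[:,:,::-1][130:280,240:380]; show('b2')
d=save('wrist','wrist8.png'); show('b3')
cv2.imwrite('pics/8z.png',np.hstack([cv2.resize(x,(400,428),interpolation=cv2.INTER_CUBIC) for x in (b,c)]))
E
```

```text
b1 [ 0.4478 -0.0322  0.1128] F [-1.78 -1.73 -2.29] M [-0.305  0.411 -0.013] v 0.1 corr tool xy cm [-0.04  0.06 -0.  ] tipz-out 30.6 t 9.5
b2 [ 0.4478 -0.0322  0.1129] F [-2.69 -1.76 -2.59] M [-0.32   0.429  0.035] v 0.11 corr tool xy cm [-0.04  0.06 -0.  ] tipz-out 30.7 t 9.55
b3 [ 0.4478 -0.0321  0.1129] F [-2.27 -0.46 -3.1 ] M [-0.297  0.479  0.013] v 0.07 corr tool xy cm [-0.04  0.05 -0.  ] tipz-out 30.7 t 9.6
```

View pics/8z.png

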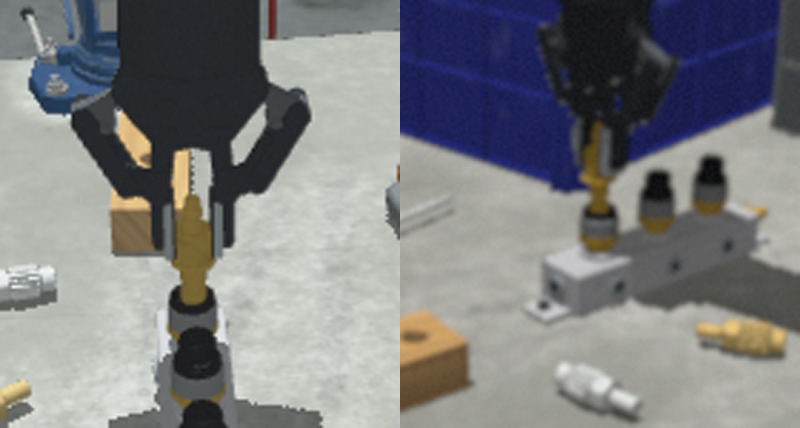

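>>> drive_tool(steps=[[-1,-0.03,-0.06,0,0],[-1,0,0,0.1,0],[-1,0,0,0.1,0],[-1,0,0,0.1,0],[-1,0,0,0.1,0],[-1,0,0,0.1,0],[-1,0,0,0.1,0],[-1,0,0,0,0]])

```text
time: 10.6
eef_pos: [0.4475, -0.0323, 0.107]
tool_rot: [[0.112, 0.994, -0.0], [0.994, -0.112, -0.0], [-0.0, -0.0, -1.0]]
ft_force: [-1.4, -0.7, -1.6]
gripper_width: 0.0201
```

```bash
python3 - <<'E'
from s import *
show('c')
E
```

```text
c [ 0.4475 -0.0323  0.107 ] F [-1.38 -0.73 -1.55] M [-0.235  0.395 -0.026] v 0.06 corr tool xy cm [-0.03  0.08 -0.  ] tipz-out 24.8 t 10.6
```

>>> drive_tool(steps=[[-1,-0.03,-0.05,0,0],[-1,0,0,0.1,0],[-1,0,0,0.1,0],[-1,0,0,0.1,0],[-1,0,0,0.1,0],[-1,0,0,0,0],[-1,0,0,0,0],[-1,0,0,0,0]])

```text
time: 11.6
eef_pos: [0.4473, -0.0325, 0.1032]
tool_rot: [[0.112, 0.994, 0.0], [0.994, -0.112, -0.0], [0.0, 0.0, -1.0]]
ft_force: [1.0, -1.0, 2.7]
gripper_width: 0.0207
```

```bash
python3 - <<'E'
from s import *
show('d')
E
```

```text
d [ 0.4473 -0.0325  0.1032] F [ 0.95 -1.01  2.7 ] M [-0.125 -0.222  0.026] v 0.11 corr tool xy cm [-0.    0.11  0.  ] tipz-out 21.0 t 11.6
```

>>> drive_tool(steps=[[-1,-0.02,0.02,0.1,0],[-1,0,0,0.1,0],[-1,0,0,0.1,0],[-1,0,0,0,0],[-1,0,0,0,0],[-1,0,0,0,0],[-1,0,0,0,0],[-1,0,0,0,0]])

```text
time: 12.6
eef_pos: [0.4471, -0.0327, 0.1]
tool_rot: [[0.112, 0.994, -0.0], [0.994, -0.112, -0.0], [-0.0, -0.0, -1.0]]
ft_force: [1.5, 0.2, -1.5]
gripper_width: 0.0201
```

```bash
python3 - <<'E'
from s import *
show('e')
E
```

```text
e [ 0.4471 -0.0327  0.1   ] F [ 1.52  0.23 -1.46] M [ 0.008 -0.366 -0.032] v 0.16 corr tool xy cm [ 0.02  0.12 -0.  ] tipz-out 17.8 t 12.6
```

```bash
python3 - <<'E'
from s import *
b=save('side','side9.png')[:,:,::-1][160:270,210:320]; show('b1'); c=save('scene','scene9.png')[:,:,::-1][150:260,255:365]; show('b2')
cv2.imwrite('pics/9z.png',np.hstack([cv2.resize(x,(400,400),interpolation=cv2.INTER_CUBIC) for x in (b,c)]))
E
```

```text
b1 [ 0.4471 -0.0327  0.1   ] F [ 1.15 -0.95 -1.8 ] M [-0.057 -0.431  0.017] v 0.12 corr tool xy cm [ 0.02  0.12 -0.  ] tipz-out 17.8 t 12.65
b2 [ 0.4471 -0.0327  0.1001] F [ 0.79  0.24 -0.76] M [ 0.032 -0.456 -0.018] v 0.12 corr tool xy cm [ 0.02  0.12 -0.  ] tipz-out 17.9 t 12.7
```

View pics/9z.png

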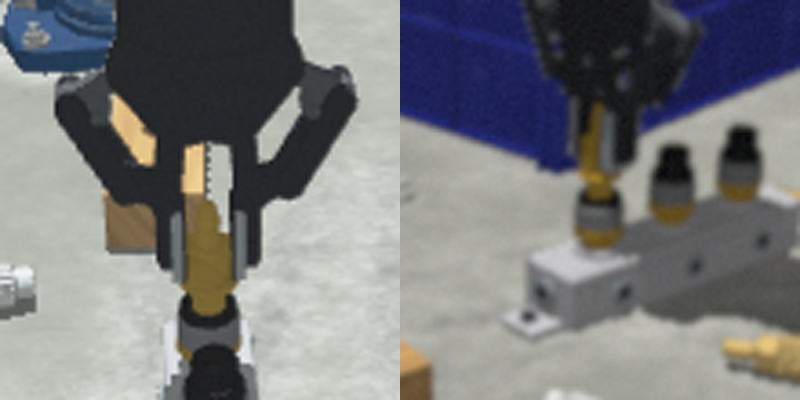

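>>> drive_tool(steps=[[-1,0.01,0.03,0.1,0],[-1,0,0,0.1,0],[-1,0,0,0.1,0],[-1,0,0,0.05,0],[-1,0,0,0,0],[-1,0,0,0,0],[-1,0,0,0,0],[-1,0,0,0,0]])

```text
time: 13.7
eef_pos: [0.4473, -0.0326, 0.0965]
tool_rot: [[0.112, 0.994, -0.0], [0.994, -0.112, -0.0], [-0.0, -0.0, -1.0]]
ft_force: [-2.0, -0.9, 1.9]
gripper_width: 0.0202
```

```bash
python3 - <<'E'
from s import *
show('f')
E
```

```text
f [ 0.4473 -0.0326  0.0965] F [-2.05 -0.86  1.94] M [-0.004  0.46   0.048] v 0.09 corr tool xy cm [ 0.02  0.1  -0.  ] tipz-out 14.3 t 13.7
```

>>> drive_tool(steps=[[-1,0,-0.01,0.1,0],[-1,0,0,0.05,0],[-1,0,0,0.05,0],[-1,0,0,0.05,0],[-1,0,0,0,0],[-1,0,0,0,0],[-1,0,0,0,0],[-1,0,0,0,0]])

```text
time: 14.7
eef_pos: [0.4474, -0.0326, 0.0941]
tool_rot: [[0.112, 0.994, -0.0], [0.994, -0.112, -0.0], [-0.0, -0.0, -1.0]]
ft_force: [-0.9, -0.4, 1.5]
gripper_width: 0.0201
```

```bash
python3 - <<'E'
from s import *
show('g')
E
```

```text
g [ 0.4474 -0.0326  0.0941] F [-0.93 -0.45  1.45] M [-0.006  0.31   0.02 ] v 0.09 corr tool xy cm [ 0.01  0.09 -0.  ] tipz-out 11.9 t 14.7
```

>>> drive_tool(steps=[[-1,0,-0.01,0.05,0],[-1,0,0,0.05,0],[-1,0,0,0.05,0],[-1,0,0,0.05,0],[-1,0,0,0,0],[-1,0,0,0,0],[-1,0,0,0,0],[-1,0,0,0,0]])

```text
time: 15.7
eef_pos: [0.4474, -0.0327, 0.0922]
tool_rot: [[0.112, 0.994, 0.0], [0.994, -0.112, -0.0], [-0.0, 0.0, -1.0]]
ft_force: [-1.3, -0.5, 3.9]
gripper_width: 0.0203
```

```bash
python3 - <<'E'
from s import *
show('h')
E
```

```text
h [ 0.4474 -0.0327  0.0922] F [-1.34 -0.5   3.85] M [-0.112  0.25   0.019] v 0.17 corr tool xy cm [0.02 0.09 0.  ] tipz-out 10.0 t 15.7
```

>>> drive_tool(steps=[[-1,0,-0.01,0.05,0],[-1,0,0,0.05,0],[-1,0,0,0.05,0],[-1,0,0,0,0],[-1,0,0,0,0],[-1,0,0,0,0],[-1,0,0,0,0],[-1,0,0,0,0]])

```text
time: 16.7
eef_pos: [0.4477, -0.0326, 0.0918]
tool_rot: [[0.112, 0.994, 0.0], [0.994, -0.112, 0.001], [0.001, 0.0, -1.0]]
ft_force: [-6.2, -0.6, 21.0]
gripper_width: 0.0204
```

```bash
python3 - <<'E'
from s import *
show('i')
E
```

```text
i [ 0.4477 -0.0326  0.0918] F [-6.21 -0.61 21.02] M [-0.131  1.718  0.015] v 0.11 corr tool xy cm [0.01 0.06 0.  ] tipz-out 9.6 t 16.7
```

>>> drive_tool(steps=[[-1,0,0,-0.05,0],[-1,0,0,-0.05,0],[-1,0,0,-0.05,0],[-1,0,0,-0.05,0],[-1,0,0,-0.05,0],[-1,0,0,-0.05,0],[-1,0,0,0,0],[-1,0,0,0,0]])

```text
time: 17.7
eef_pos: [0.4473, -0.0326, 0.0937]
tool_rot: [[0.112, 0.994, 0.0], [0.994, -0.112, -0.0], [0.0, 0.0, -1.0]]
ft_force: [-0.3, -0.4, 1.7]
gripper_width: 0.0206
```

```bash
python3 - <<'E'
from s import *
show('j')
E
```

```text
j [ 0.4473 -0.0326  0.0937] F [-0.29 -0.38  1.68] M [-0.152 -0.173 -0.008] v 0.09 corr tool xy cm [0.01 0.1  0.  ] tipz-out 11.5 t 17.7
```

>>> drive_tool(steps=[[-1,0,0,-0.05,0],[-1,0,0,-0.05,0],[-1,0,0,-0.05,0],[-1,0,0,-0.05,0],[-1,0,0,0,0],[-1,0,0,0,0],[-1,0,0,0,0],[-1,0,0,0,0]])

```text
time: 18.7
eef_pos: [0.4471, -0.0326, 0.0956]
tool_rot: [[0.112, 0.994, -0.0], [0.994, -0.112, -0.0], [-0.0, -0.0, -1.0]]
ft_force: [3.1, -1.1, -6.5]
gripper_width: 0.0199
```

```bash
python3 - <<'E'
from s import *
show('k')
E
```

```text
k [ 0.4471 -0.0326  0.0956] F [ 3.11 -1.14 -6.5 ] M [-0.179 -0.743 -0.005] v 0.16 corr tool xy cm [ 0.02  0.12 -0.  ] tipz-out 13.4 t 18.7
```

>>> drive_tool(steps=[[-1,0,0.02,-0.05,0],[-1,0,0,-0.05,0],[-1,0,0,0,0],[-1,0,0,0,0],[-1,0,0,0,0],[-1,0,0,0,0],[-1,0,0,0,0],[-1,0,0,0,0]])

```text
time: 19.7
eef_pos: [0.4473, -0.0326, 0.0966]
tool_rot: [[0.112, 0.994, -0.0], [0.994, -0.112, -0.0], [-0.0, -0.0, -1.0]]
ft_force: [-0.0, 0.1, -5.0]
gripper_width: 0.0205
```

```bash
python3 - <<'E'
from s import *
show('l')
E
```

```text
l [ 0.4473 -0.0326  0.0966] F [-0.01  0.05 -4.97] M [-0.116 -0.062  0.043] v 0.13 corr tool xy cm [ 0.02  0.1  -0.  ] tipz-out 14.4 t 19.7
```

Still drawing at a constant force of about 4–5 N; I'll continue in small steps.

>>> drive_tool(steps=[[-1,0,0,-0.05,0],[-1,0,0,-0.05,0],[-1,0,0,0,0],[-1,0,0,0,0],[-1,0,0,0,0],[-1,0,0,0,0],[-1,0,0,0,0],[-1,0,0,0,0]])

```text
time: 20.7
eef_pos: [0.4473, -0.0327, 0.0975]
tool_rot: [[0.112, 0.994, -0.0], [0.994, -0.112, -0.0], [-0.0, -0.0, -1.0]]
ft_force: [0.4, 0.1, -10.5]
gripper_width: 0.0206
```

```bash
python3 - <<'E'
from s import *
show('m')
E
```

```text
m [ 0.4473 -0.0327  0.0975] F [  0.37   0.15 -10.52] M [-0.085 -0.207  0.026] v 0.05 corr tool xy cm [ 0.02  0.1  -0.  ] tipz-out 15.3 t 20.7
```

>>> drive_tool(steps=[[-1,0,0,-0.03,0],[-1,0,0,0,0],[-1,0,0,0,0],[-1,0,0,0,0],[-1,0,0,0,0],[-1,0,0,0,0],[-1,0,0,0,0],[-1,0,0,0,0]])

```text
time: 21.7
eef_pos: [0.4472, -0.0326, 0.0978]
tool_rot: [[0.112, 0.994, -0.0], [0.994, -0.112, -0.0], [-0.0, -0.0, -1.0]]
ft_force: [1.2, -0.2, -19.4]
gripper_width: 0.02
```

```bash
python3 - <<'E'
from s import *
show('n')
b=save('side','side10.png')[:,:,::-1][160:270,210:320]; c=save('scene','scene10.png')[:,:,::-1][150:260,255:365]; show('b2')
cv2.imwrite('pics/10z.png',np.hstack([cv2.resize(x,(400,400),interpolation=cv2.INTER_CUBIC) for x in (b,c)]))
E
```

```text
n [ 0.4472 -0.0326  0.0978] F [  1.18  -0.17 -19.38] M [-0.108 -0.453 -0.037] v 0.06 corr tool xy cm [ 0.02  0.11 -0.  ] tipz-out 15.6 t 21.7
b2 [ 0.4472 -0.0326  0.0978] F [  1.68  -2.04 -19.88] M [-0.101 -0.442 -0.   ] v 0.04 corr tool xy cm [ 0.02  0.11 -0.  ] tipz-out 15.6 t 21.8
```

View pics/10z.png

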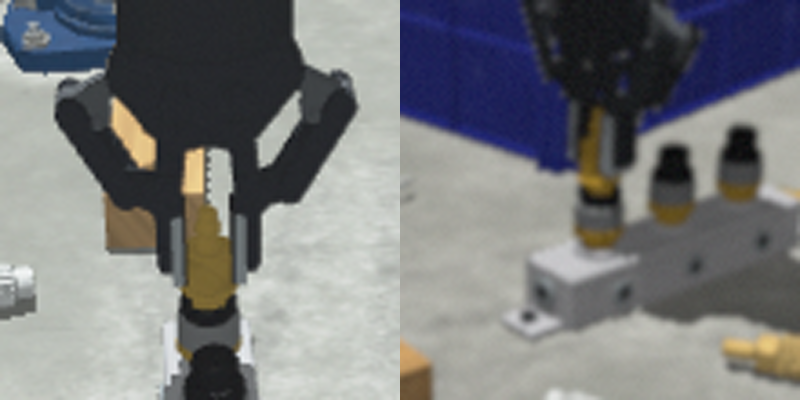

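>>> drive_tool(steps=[[-1,0,0,0.03,0],[-1,0,0,0.02,0],[-1,0,0,0,0],[-1,0,0,0,0],[0.3,0,0,0,0],[0.3,0,0,0,0],[0.3,0,0,0,0],[0.3,0,0,0,0]])

```text
time: 22.8
eef_pos: [0.4478, -0.0326, 0.0977]
tool_rot: [[0.112, 0.994, 0.001], [0.994, -0.112, 0.0], [0.0, 0.001, -1.0]]
ft_force: [-0.3, -1.6, 0.0]
gripper_width: 0.0555
```

```bash
python3 - <<'E'
from s import *
show('o'); print(ctrl.get_state()['gripper_width'])
b=save('side','side11.png')[:,:,::-1][160:270,210:320]; c=save('scene','scene11.png')[:,:,::-1][150:260,255:365]; show('b2')
cv2.imwrite('pics/11z.png',np.hstack([cv2.resize(x,(400,400),interpolation=cv2.INTER_CUBIC) for x in (b,c)]))
E
```

```text
o [ 0.4478 -0.0326  0.0977] F [-0.29 -1.63  0.04] M [-0.03   0.013 -0.038] v 0.32 corr tool xy cm [0.01 0.05 0.  ] tipz-out 15.5 t 22.8
0.05548882928338115
b2 [ 0.4476 -0.0326  0.0975] F [-0.42 -0.06  0.01] M [-0.002  0.019 -0.02 ] v 0.14 corr tool xy cm [0.01 0.07 0.  ] tipz-out 15.3 t 22.9
```

View pics/11z.png

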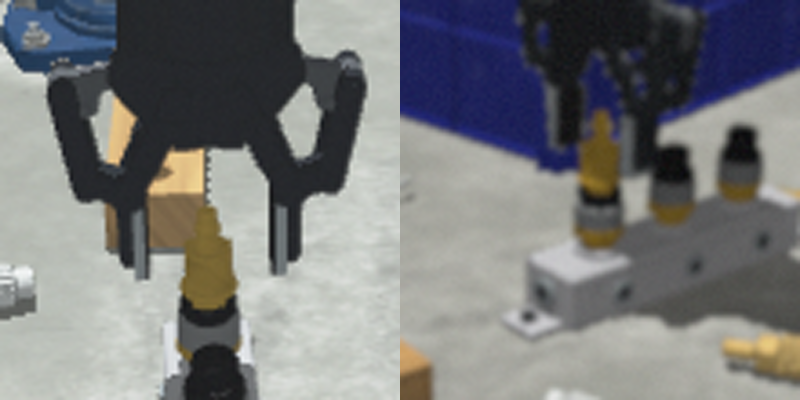

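>>> drive_tool(steps=[[0.3,0,0,-0.5,0],[0.3,0,0,-1.5,0],[0.3,0,0,-2.5,0],[0.3,0,0,-3,0],[0.3,0,0,-3,0],[0.3,0,0,-2,0],[0.3,0,0,0,0],[0.3,0,0,0,0]])

```text
time: 23.9
eef_pos: [0.4471, -0.0327, 0.2222]
tool_rot: [[0.112, 0.994, -0.0], [0.994, -0.112, 0.0], [0.0, -0.0, -1.0]]
ft_force: [-0.7, 0.6, -0.5]
gripper_width: 0.0554
```

```bash
python3 - <<'E'
from s import *
show('p')
b=save('side','side12.png')[:,:,::-1][150:260,210:320]; c=save('scene','scene12.png')[:,:,::-1][150:260,255:365]
cv2.imwrite('pics/12z.png',np.hstack([cv2.resize(x,(400,400),interpolation=cv2.INTER_CUBIC) for x in (b,c)]))
# expected geometry: tip 15.4 above bar, nipple top at .036+.0154+.074
for zt in (.1224,.1254,.1284):
  for cm in ('scene','side'): print(zt,cm,proj(cm,[[.448,-.0325,zt]]))
E
```

```text
p [ 0.4471 -0.0327  0.2222] F [-0.68  0.58 -0.53] M [-0.003  0.066 -0.058] v 0.78 corr tool xy cm [ 0.02  0.12 -0.  ] tipz-out 140.0 t 23.9
0.1224 scene [[309.94381646 181.85113529]]
0.1224 side [[266.93924147 218.30559968]]
0.1254 scene [[309.98443269 180.51034337]]
0.1254 side [[266.91033832 216.76347456]]
0.1284 scene [[310.02516233 179.16580786]]
0.1284 side [[266.88131165 215.21475866]]
```

View pics/12z.png

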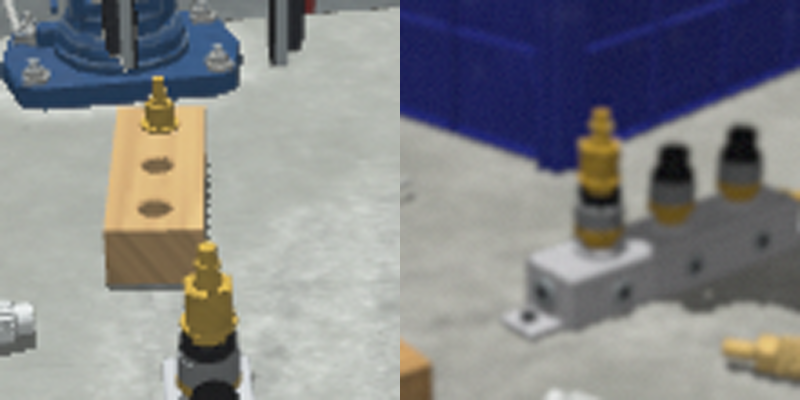

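```bash
python3 - <<'E'
from rig import ctrl
print(ctrl.finish_job(), ctrl.get_state()['time'])
E
```

```text
the job is handed in; nothing more can be done
the job is handed in; nothing more can be done
```

The larger adaptor is in the open outlet (the one nearest the wooden block), locked, with the black collet drawn out, and I handed the job in at about 24 s. `finish_job` gives no verdict, so what follows rests on my own readings.

- **Pushing in:** The first resistance (about 4 N) came with the tip 21 mm above the bar. The hard stop came at about 9.6 mm, where the push reached about 22 N. That is under the 30 N limit but more than the 13 N fitting needs, because the arm was stiffer than I had reckoned.
- **Pulling back:** The collet drew at about 4–5 N. It then met its stop, and I took the pull to about 18 N to confirm it. The tip was then 15.6 mm above the bar, with 20.5 mm allowed. The collet cannot be measured directly; I judge it right out from the steady draw followed by the sharp rise in force.
- **Side force:** Slight sideways misalignment showed while pushing in. I trimmed it by fractions of a millimetre. The highest side force was about 6 N, at the stop.
- **Last checks:** After letting go and backing off, both cameras show the adaptor upright on the outlet's axis. Its top is within about a pixel of the expected place. The small adaptor is still in its hole and the gripper is well clear.

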